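Close the spice pot and show its base to the code reader

TASK

One of the three spice pots in the wooden rack has its flip lid standing open: while the pot stands in the rack, press the lid down until it snaps shut and stays shut by itself, letting go of it. Then lift that pot out and hold it, cap end up, over the tilted window of the code reader, with its underside facing the glass squarely, centred, and about 10 cm from it; finish while still holding it there, steady. Leave everything else as it stands and do not touch the reader.

Things in the scene. Friction and masses are not known exactly. Their poses are not given: they have to be found in the camera images.
- pot_open: the spice pot whose lid is open: round clear pot with dark cap, 40 mm diameter over its whole height, 102 mm tall without the flip lid (106 mm with it shut), about 0.13 kg (varies by a third). Origin: centre of its underside; z up along its axis to the cap. The lid's hinge is on its +x side, 16.5 mm from the axis; the lid reaches across the cap towards its -x. It stands loosely in a well of the rack; grip it round the body, 40 to 80 mm above its underside
- pot_lid (a joint): angle of its small grey round flip lid: 0 = standing open, 57 degrees up from the cap (its start); it grows as the lid is pressed down; 1.0 = shut flat on the cap. An over-centre spring holds it at either end: pushed past about 0.6 it snaps shut by itself; pushing it down takes about 2 to 3 N at the free edge
- lid_tip (a point): middle of the free edge of that lid, upper face; 34 mm from the hinge line. Pressed straight down from above near here (fingers closed, over the half of the cap away from the hinge), the lid turns down and snaps shut
- rack: low wooden rack block, fixed, 84 x 262 x 22 mm, with three round wells in a row along its y axis at y = -90, 0, +90 mm, each 49 mm wide and 14 mm deep (well floor 8 mm above the worktop). Origin: centre of its underside. Its x axis points across the row: fingers that close along x have room beside every pot (the neighbours stand 90 mm away along y)
- reader_head: head of the code reader, fixed on the worktop: white box 96 x 90 x 30 mm with a dark glass window 62 x 54 mm in its upper face, leaning towards the robot's side by 25 degrees (0.436 rad). Origin: centre of the glass surface, 64 mm above the worktop; its z axis is the window's outward normal (up and towards its own -x). The pot is to be held with its axis along this line, underside 100 mm from the glass
- pot_left: another spice pot of the same make, its lid shut, in another well; leave it. Origin: centre of its underside
- pot_right: the third spice pot, its lid shut, in another well; leave it. Origin: centre of its underside
- salt_shaker: glass salt shaker, 44 mm across, 90 mm tall; leave it. Origin: centre of its underside
- tumbler: brown glass tumbler, 81 mm across, 102 mm tall; leave it. Origin: centre of its underside
- mustard_jar: squat jar with screw cap, 60 mm across, 80 mm tall; leave it. Origin: centre of its underside
- table_spoon: table spoon lying behind the rack, 188 x 39 x 16 mm; leave it. Origin: under its middle
- teaspoon: teaspoon lying in front of the reader, 130 x 27 x 11 mm; leave it. Origin: under its middle

How it is judged:
By the outcome, as a careful person would: the job done as asked, in the order asked, and still so for the second after the job is handed in, while the arm keeps its last pose, push and grip.
It also fails if it takes over 46 s, if anything falls off the work surface, if the arm or the gripper's body presses on something with over 40 N, if the wrist force passes 120 N, or if a joint passes its speed limit or range.

ROBOT

A 6-joint arm with a two-finger parallel gripper is mounted at the origin on a cart in front of the work surface, level with it; the furniture and walls round the work are solid. World frame = base frame: x ahead of the robot, y to its left, z up, the work surface at z = 0. Lengths are in m, angles in degrees, forces in N, time in s.
With the tool pointing down it reaches from about 0.35 to 0.875 m from the base axis. Payload 4.2 kg.
Tool frame: the origin (TCP) lies at the very end of the fingers, on their centre line; the grasp point (between the pads) lies 19 mm behind it; z points along the fingers, y is the line along which they close (so a half turn about z gives the same grasp; the last joint's range is limited). The gripper opens to 87 mm and grips with 3 to 60 N. Pads are 19 mm wide; open, the fingers measure 117 mm over their backs; the gripper's body (75 mm by 190 mm) begins 51 mm behind the grasp point.
Start: joints at [90.734, 22.042, 0.453, 0, -68.411, -14.817], TCP at [0.152, 0.606, 0.223] pointing down, gripper open.
Joint ranges: [-179.83, 179.83], [-69.29, 118.12], [-61.27, 80.66], [-181.25, 117.63], [-171.15, -9.14], [-177.46, 177.46]. Speed limits (degrees/s): [159.86, 159.86, 180, 180, 180, 180].

INTERFACE

Orientations are given as a 3x3 rotation matrix whose columns are the frame's x, y, z axes.
In Python, from station import sense, cams, r gives the robot as it stands. The module is installed in compiled form; this text tells all that it offers.
- The arm moves only by the tool step_arm, never from a script. Its argument "targets" is text: rows parted by semicolons, each of 4 numbers parted by spaces: the shift along the tool's x, y, z in cm, then the turn about the tool's z in degrees. In form: x y z turn; .... A call has 1 to 12 rows; each row shifts and turns the commanded pose from where the row before left it, along the tool's axes as they then stand; what a row does not reach is not made up. A row lasts 1/12 s, in which the tool goes at most 41.7 mm and 7.16 degrees, less where a joint would pass 70% of its speed; a pose out of reach is approached as far as the arm can. A call with a gripper value outside its range is refused whole. "claw" is the finger opening in cm, from 0 to 8.7, set as the call begins (left out, the last holds). The fingers move at their own pace and stop on an object; the grip force is fixed at half the most. Time passes only in rows, so rows that do not move let the fingers close. It gives the time, the measured TCP pose, the force, the opening and the grip force at its end, in the units of the state.
- sense(): the state, without advancing time (a new reading comes with each control period).
- cams.capture(name): name is "scene" or "side" or "wrist"; returns a dict with "frame" (384x512x3 uint8, blue, green, red), "vertical_fov" (degrees; the focal length in pixels is half the picture's height over the tangent of half this angle, whatever the lens; pixels are square), "cx", "cy" (the principal point, pixels), "dist_coeffs" ([k1, k2, p1, p2, k3] as OpenCV has them; the pictures are not rectified), "eye" and "rotation" of the camera in the world; the wrist camera has in their place "tool_from_camera" (4x4, takes a point from camera to tool coordinates, whose origin is the TCP and whose axes are the flange's). Camera axes: x right, y down, z forward; pixel columns grow to the right and rows downward; lengths in m; the calibration is good to about 2 mm. A picture is of the moment at which its call begins: read the wrist's pose just before it. There is no depth.
- r.finish_job(): hands the job in; it is judged then, once.
The state is a dict: "time_s": time; "joints": joint angles; "joint_velocities": joint speeds; "effort": joint torques, N m; "tcp_pos": TCP position; "ee_rot": TCP orientation; "wrist_force": force on the tool from outside, world axes, zero at the start; "moment": the same for the moment, N m; "gripper_width": opening from 0.0 (shut) to 1.0 (fully open); "gripper_force": force on a finger pad.
Only numpy, scipy, OpenCV 4.12 (cv2) and the standard library are available. Lean on these libraries where they do the work, as an engineer would, in place of code of your own. Each camera call takes 0.05 s, during which the arm holds its last target. There are 200 camera calls.

## Working session

There is one attempt and no reset: what is moved stays moved. The work goes in short steps, Python scripts to look and compute and a tool call to move; the robot and the scene stay as the last step left them, time stands still between calls to the robot, and variables do not carry over. Pictures are saved under pics/ and viewed, at most 10 in all, crops included, and the job is handed in when it is done.

Besides the shell and the picture viewer there is one more tool, called after "Request:" as a command line: name --argument value ..., lists and objects as JSON in quotes. step_arm: Moves the arm, as the interface text tells. Its arguments: {"type":"object","properties":{"targets":{"type":"string"},"claw":{"type":"number"}},"required":["targets"]}

```bash
mkdir -p pics
cat > h.py <<'E'
import numpy as np, cv2
from station import sense, cams, r
def cap(n):
    s=sense(); c=cams.capture(n); f=c["frame"]; H=f.shape[0]
    fl=H/2/np.tan(np.radians(c["vertical_fov"])/2)
    K=np.array([[fl,0,c["cx"]],[0,fl,c["cy"]],[0,0,1]])
    if n=="wrist":
        T=np.array(c["tool_from_camera"]); R=np.array(s["ee_rot"])
        eye=R@T[:3,3]+np.array(s["tcp_pos"]); rot=R@T[:3,:3]
    else: eye=np.array(c["eye"]); rot=np.array(c["rotation"])
    return dict(f=f,K=K,d=np.array(c["dist_coeffs"],float),eye=eye,rot=rot)
def ray(c,p):
    u=cv2.undistortPoints(np.array([[p]],float),c["K"],c["d"])[0,0]
    v=c["rot"]@np.array([u[0],u[1],1]); return v/np.linalg.norm(v)
def onz(c,p,z):
    v=ray(c,p); return c["eye"]+v*(z-c["eye"][2])/v[2]
def proj(c,P):
    R=c["rot"].T; return cv2.projectPoints(np.array(P,float).reshape(-1,3),cv2.Rodrigues(R)[0],-R@c["eye"],c["K"],c["d"])[0][:,0]
def tri(c1,p1,c2,p2):
    a,b=ray(c1,p1),ray(c2,p2); t=np.linalg.lstsq(np.c_[a,-b],c2["eye"]-c1["eye"],rcond=None)[0]
    A=c1["eye"]+a*t[0];B=c2["eye"]+b*t[1]; return (A+B)/2,np.linalg.norm(A-B)
E
python3 - <<'E'
from h import *
import pickle
np.set_printoptions(precision=3,suppress=True)
C={n:cap(n) for n in("scene","side","wrist")}
pickle.dump(C,open("c0.pkl","wb"))
for n in C: print(n,C[n]["eye"],C[n]["rot"][:,2])
cv2.imwrite("pics/a.png",cv2.resize(C["scene"]["f"],(800,600)))
cv2.imwrite("pics/b.png",cv2.resize(C["side"]["f"],(800,600)))
cv2.imwrite("pics/c.png",C["wrist"]["f"])
print(sense())
E
```

```text
scene [-0.003 -0.319  0.867] [ 0.586  0.317 -0.746]
side [0.114 0.735 0.716] [ 0.447 -0.695 -0.563]
wrist [0.225 0.587 0.385] [-0.27   0.065 -0.961]
{'time_s': 0.15, 'joints': array([ 90.735,  22.083,   0.4  ,  -0.02 , -68.409, -14.815]), 'joint_velocities': array([-0.033, -0.193,  0.198,  0.039, -0.026,  0.026]), 'effort': array([  0.   , -39.105,  18.759,   4.222,   0.012,  -0.   ]), 'tcp_pos': array([0.152, 0.606, 0.222]), 'ee_rot': array([[ 0.97 , -0.243, -0.   ],
       [-0.243, -0.97 , -0.002],
       [ 0.   ,  0.002, -1.   ]]), 'wrist_force': array([ 0.806,  0.322, -0.197]), 'moment': array([-0.013, -0.018,  0.026]), 'gripper_force': 0.0, 'gripper_width': 0.9985146091027574}
```

View pics/a.png

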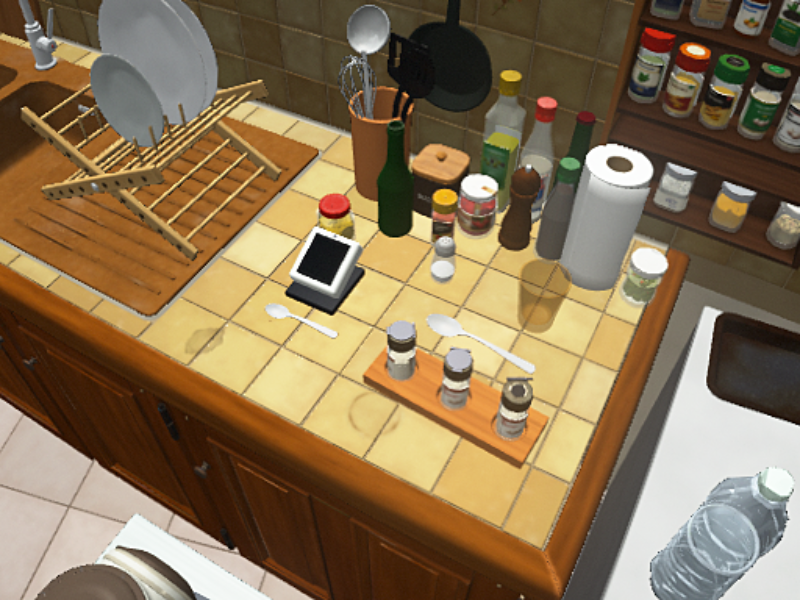

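View pics/b.png

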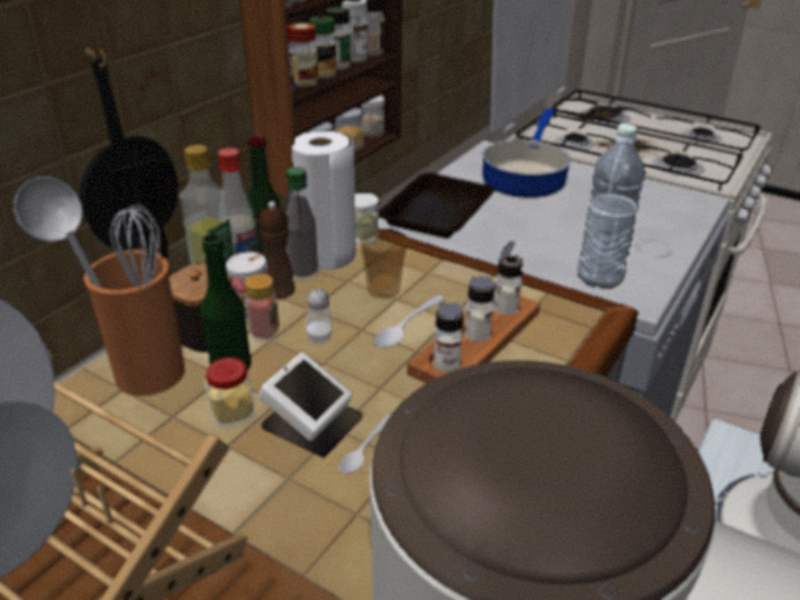

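Scene: the open lid is on the pot at (517,390) in the scene view and (508,250) in the side view. The reader window is at about (328,260) in the scene view and (312,388) in the side view. Next, enlarged crops for exact pixels.

Run:
```python
from h import *
import pickle
C=pickle.load(open("c0.pkl","rb"))
np.set_printoptions(precision=3,suppress=True)
def crop(n,x,y,w,h,s=4): return cv2.resize(C[n]["f"][y:y+h,x:x+w],(w*s,h*s),interpolation=cv2.INTER_CUBIC)
# scene rack 225..355 x 195..300 ; 
A=np.zeros((600,800,3),np.uint8)
A[:400,:520]=crop("scene",228,198,130,100)
A[:240,528:528+240]=crop("scene",180,138,60,60)
A[400:600,:]=0
A[244:244+260,528:528+260]=crop("side",160,220,65,65)
A[404:404+196,:400]=crop("side",258,150,100,49)
cv2.imwrite("pics/d.png",A)
for n,(x,y,w,h) in dict(scene=(180,138,60,60),side=(160,220,70,65)).items():
    f=C[n]["f"][y:y+h,x:x+w]; m=(f.max(2)<60).astype(np.uint8)
    cs,_=cv2.findContours(m,cv2.RETR_EXTERNAL,cv2.CHAIN_APPROX_NONE)
    for c in cs:
        if cv2.contourArea(c)>80:
            print(n,cv2.contourArea(c),cv2.boxPoints(cv2.minAreaRect(c))+[x,y], cv2.approxPolyDP(c,3,True)[:,0]+[x,y])
```

```text
scene 83.0 [[181.914 188.534]
 [185.948 179.121]
 [211.897 190.241]
 [207.862 199.655]] [[183 186]
 [209 197]
 [185 187]
 [202 186]
 [187 181]]
scene 594.5 [[189.8 173.4]
 [203.  147. ]
 [223.4 157.2]
 [210.2 183.6]] [[203 149]
 [190 173]
 [210 182]
 [223 157]]
side 82.0 [[167.  272. ]
 [175.  264. ]
 [184.5 273.5]
 [176.5 281.5]] [[168 271]
 [181 277]
 [176 275]
 [180 270]
 [175 265]]
side 352.5 [[183.044 273.598]
 [227.758 259.935]
 [233.308 278.1  ]
 [188.594 291.763]] [[229 264]
 [219 263]
 [200 282]
 [185 273]
 [189 277]
 [185 280]
 [191 284]
 [214 284]]
side 711.0 [[176.952 246.179]
 [192.51  228.676]
 [217.772 251.131]
 [202.214 268.634]] [[194 231]
 [178 247]
 [202 267]
 [217 251]]
```

View pics/d.png

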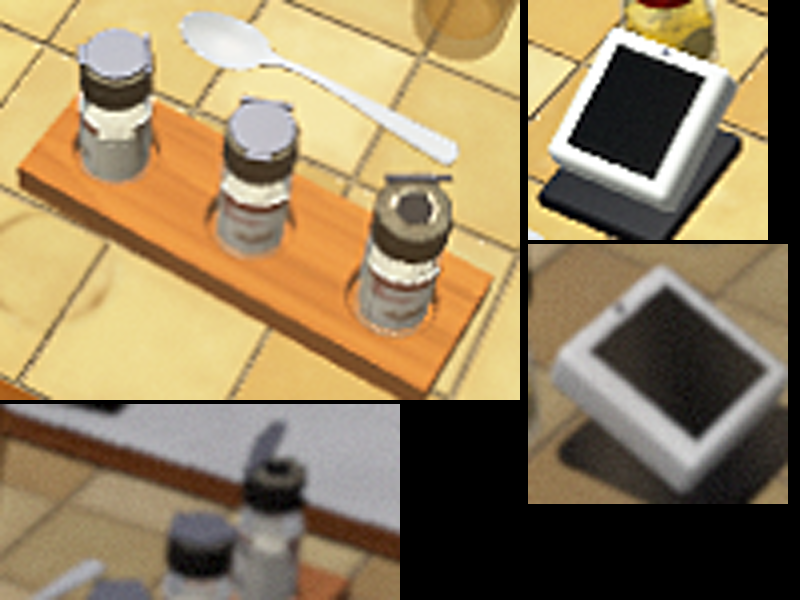

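The crops show the open pot's cap top at (415,207) in the scene crop and (275,472) in the side crop. The rack's top corners are at (20,170), (490,280) and (428,387).

```bash
cat > m.py <<'E'
from h import *
import pickle
C=pickle.load(open("c0.pkl","rb")); S,D=C["scene"],C["side"]
np.set_printoptions(precision=4,suppress=True)
s=lambda x,y:(228+x/4-.4,198+y/4-.4)
d=lambda x,y:(258+x/4-.4,150+(y-404)/4-.4)
print("pot",onz(S,s(415,207),.110),onz(D,d(275,472),.110),tri(S,s(415,207),D,d(275,472)))
print("left,mid",onz(S,s(116,52),.114),onz(S,s(262,130),.114), onz(D,d(202,528),.114))
print("lid tip?",tri(S,s(418,178),D,d(275,428)))
k=[onz(S,s(*p),.022) for p in((20,170),(490,280),(428,387))]; print("rack",k,np.linalg.norm(k[1]-k[2]),np.linalg.norm(k[0]-k[2]))
w=[(203,149),(190,173),(210,182.5),(223,157)]; v=[(217.5,251),(194,231),(178,247),(202,267)]
# match order: try rotations
best=min(((sum(tri(S,w[i],D,v[(o+q*i)%4])[1] for i in range(4)),o,q) for o in range(4) for q in(1,-1)))
print(best); P=np.array([tri(S,w[i],D,v[(best[1]+best[2]*i)%4])[0] for i in range(4)]);print(P,P.mean(0))
print([np.linalg.norm(P[i]-P[(i+1)%4]) for i in range(4)])
n=np.cross(P[2]-P[0],P[3]-P[1]);n/=np.linalg.norm(n);print("n",n, np.degrees(np.arccos(abs(n[2]))),np.degrees(np.arctan2(n[1],n[0])))
print("mean onto z .064",onz(S,np.mean(w,0),.064),onz(D,np.mean(v,0),.064))
E
python3 m.py
```

```text
pot [ 0.5044 -0.2207  0.11  ] [ 0.5024 -0.2194  0.11  ] (array([ 0.5037, -0.2207,  0.1096]), np.float64(0.001686064664245604))
left,mid [ 0.515  -0.0415  0.114 ] [ 0.5071 -0.1326  0.114 ] [ 0.5084 -0.1314  0.114 ]
lid tip? (array([ 0.5037, -0.2191,  0.1393]), np.float64(0.003998840461619079))
rack [array([ 0.4764, -0.001 ,  0.022 ]), array([ 0.5393, -0.2644,  0.022 ]), array([ 0.4623, -0.2593,  0.022 ])] 0.07710138705248791 0.2587500518909855
(np.float64(0.01209598447289246), 2, 1)
[[0.6433 0.1864 0.0783]
 [0.5813 0.1858 0.0508]
 [0.5839 0.1268 0.0475]
 [0.6466 0.1276 0.0777]] [0.6138 0.1566 0.0636]
[np.float64(0.06780660466149435), np.float64(0.05910993998665948), np.float64(0.06961500865829331), np.float64(0.0588765170231763)]
n [-0.4186 -0.051   0.9068] 24.939882453867554 -173.04748026002278
mean onto z .064 [0.6137 0.1563 0.064 ] [0.6127 0.1579 0.064 ]
```

Request:
step_arm --targets "0 0 -3 0; 0 0 -3 0; 3.1 2.6 0 0; 3.1 2.6 0 0; 3.1 2.6 0 0; 3.1 2.6 0 0; 3.1 2.6 0 0; 3.1 2.6 0 0; 3.1 2.6 0 0; 3.1 2.6 0 0; 3.1 2.6 0 0; 3.1 2.6 0 0" --claw 0

```text
time_s: 1.15
tcp_pos: [0.39, 0.2767, 0.2826]
ee_rot: [[0.97, -0.243, -0.0], [-0.243, -0.97, 0.0], [-0.0, -0.0, -1.0]]
wrist_force: [0.7, 0.4, 0.4]
gripper_width: 0.175
gripper_force: 0.0
```

Request:
step_arm --targets "0 0 0 6.6; 0 0 0 6.6; 0 0 0 6.6; 0 0 0 6.6; 0 0 0 6.6; 0 0 0 6.6; 0 0 0 6.6; 0 0 0 6.6; 0 0 0 6.6; 0 0 0 6.6; 0 0 0 6.6; 0 0 0 6.6"

```text
time_s: 2.15
tcp_pos: [0.3893, 0.2784, 0.2823]
ee_rot: [[-0.063, -0.998, -0.001], [-0.998, 0.063, -0.0], [0.0, 0.001, -1.0]]
wrist_force: [-0.6, 0.6, 0.3]
gripper_width: 0.003
gripper_force: 0.0
```

Request:
step_arm --targets "3.7 -1 0.3 0; 3.7 -1 0.3 0; 3.7 -1 0.3 0; 3.7 -1 0.3 0; 3.7 -1 0.3 0; 3.7 -1 0.3 0; 3.7 -1 0.3 0; 3.7 -1 0.3 0; 3.7 -1 0.3 0; 3.7 -1 0.3 0; 3.7 -1 0.3 0; 3.7 -1 0.3 0"

```text
time_s: 3.15
tcp_pos: [0.4836, -0.1735, 0.2463]
ee_rot: [[-0.057, -0.998, -0.0], [-0.998, 0.057, 0.0], [-0.0, 0.0, -1.0]]
wrist_force: [0.8, 1.6, 0.7]
gripper_width: 0.004
gripper_force: 0.0
```

Request:
step_arm --targets "2.3 -0.8 2 0; 2.3 -0.7 2 0; 0 0 0 0; 0 0 0 0"

```text
time_s: 3.48
tcp_pos: [0.4952, -0.2193, 0.2047]
ee_rot: [[-0.06, -0.998, -0.004], [-0.998, 0.06, 0.001], [-0.0, 0.004, -1.0]]
wrist_force: [-0.3, -0.5, 0.7]
gripper_width: 0.004
gripper_force: 0.0
```

Run:
```python
from h import *
import pickle
np.set_printoptions(precision=4,suppress=True)
s=sense();print(s["tcp_pos"],s["joints"],s["ee_rot"])
C={n:cap(n) for n in("scene","side","wrist")}
pickle.dump(C,open("c1.pkl","wb"))
A=np.zeros((384,800,3),np.uint8); A[:,:512]=C["wrist"]["f"]
c=C["side"]["f"][110:206,260:332]; A[:,512:]=cv2.resize(c,(288,384),interpolation=cv2.INTER_CUBIC)
cv2.imwrite("pics/e.png",A)
print(proj(C["wrist"],[[.5037,-.2205,.110],[.493,-.2195,.14]]))
```

```text
[ 0.4952 -0.2193  0.2047] [ -6.7288  14.8693 -12.729   -0.0116 -62.6417   3.306 ] [[-0.0598 -0.9982 -0.0041]
 [-0.9982  0.0598  0.0007]
 [-0.0004  0.0042 -1.    ]]
[[245.4581 192.3655]
 [258.9163 204.1748]]
```

View pics/e.png

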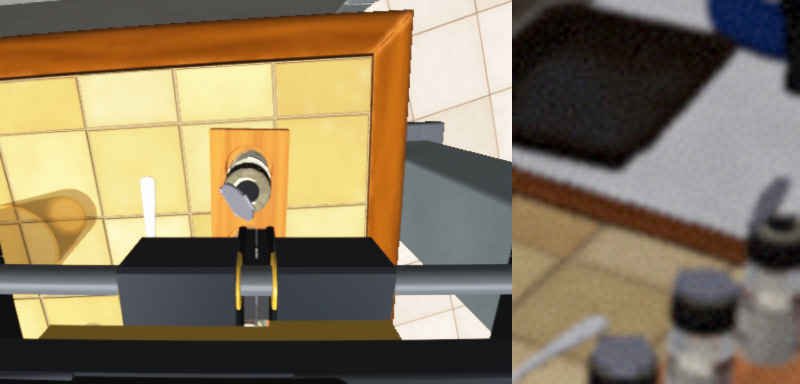

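The wrist view shows the cap at (247,190), as predicted. The lid spans from about (222,187) to (252,217). I'll check the hinge direction.

Run:
```python
from h import *
import pickle
np.set_printoptions(precision=1,suppress=True)
C=pickle.load(open("c1.pkl","rb"))
for a in (-30,-15,0,15,30,45):
    e=np.array([np.cos(np.radians(a)),np.sin(np.radians(a)),0]); h=np.array([.5037,-.2205,.111])+.0165*e
    t=h-e*.034*np.cos(np.radians(57))+[0,0,.034*np.sin(np.radians(57))]
    k=np.cross(e,[0,0,1])*.0165; m=(h+t)/2
    print(a,*[proj(C[n],[h,t,m+k,m-k]).round(1).tolist() for n in("wrist","side")],t.round(4))
f=C["wrist"]["f"][160:230,205:285]; cv2.imwrite("pics/f.png",cv2.resize(f,None,fx=6,fy=6,interpolation=cv2.INTER_CUBIC))
```

```text
-30 [[227.1, 183.9], [246.7, 204.6], [245.9, 175.1], [227.3, 211.8]] [[322.3, 162.9], [327.7, 156.2], [330.5, 158.1], [319.4, 161.1]] [ 0.5 -0.2  0.1]
-15 [[225.5, 188.7], [246.9, 204.0], [239.7, 175.6], [231.7, 215.7]] [[321.0, 163.4], [327.8, 156.2], [328.7, 157.6], [320.0, 162.1]] [ 0.5 -0.2  0.1]
0 [[225.2, 193.8], [247.0, 203.3], [233.9, 177.6], [237.1, 218.3]] [[320.1, 164.1], [327.9, 156.1], [326.8, 157.3], [321.0, 163.0]] [ 0.5 -0.2  0.1]
15 [[226.4, 198.8], [246.9, 202.6], [228.9, 181.0], [242.9, 219.6]] [[319.5, 164.9], [328.0, 156.0], [324.9, 157.3], [322.5, 163.7]] [ 0.5 -0.2  0.1]
30 [[228.7, 203.3], [246.5, 202.0], [225.0, 185.5], [248.9, 219.4]] [[319.4, 165.7], [328.0, 155.9], [323.2, 157.5], [324.2, 164.3]] [ 0.5 -0.2  0.1]
45 [[232.2, 207.0], [246.1, 201.5], [222.5, 190.8], [254.6, 217.7]] [[319.8, 166.6], [328.0, 155.8], [321.6, 157.9], [326.1, 164.6]] [ 0.5 -0.2  0.1]
```

View pics/f.png

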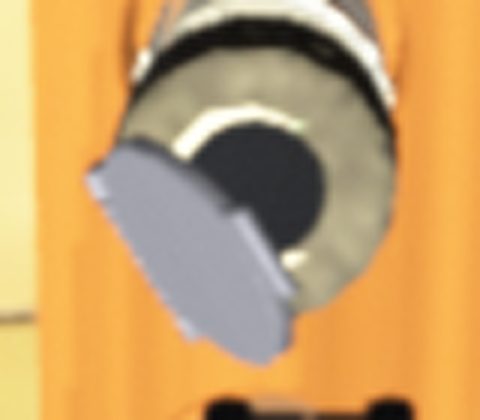

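The lid's widest points fit a hinge azimuth of about 30°, so I'll press slightly towards -x,-y of the axis.

Request:
step_arm --targets "0.5 -0.1 2 0; 0 0 2 0; 0 0 1.4 0; 0 0 0.4 0; 0 0 0.4 0; 0 0 0.4 0; 0 0 0.4 0; 0 0 0.4 0; 0 0 0.4 0; 0 0 0 0"

```text
time_s: 4.47
tcp_pos: [0.4963, -0.2231, 0.1277]
ee_rot: [[-0.058, -0.998, -0.001], [-0.998, 0.058, 0.001], [-0.001, 0.001, -1.0]]
wrist_force: [0.6, 0.5, -0.2]
gripper_width: 0.006
gripper_force: 0.0
```

Request:
step_arm --targets "0 0 0.4 0; 0 0 0.3 0; 0 0 0.3 0; 0 0 0 0"

```text
time_s: 4.8
tcp_pos: [0.4964, -0.2233, 0.1177]
ee_rot: [[-0.058, -0.998, -0.001], [-0.998, 0.058, 0.0], [-0.0, 0.001, -1.0]]
wrist_force: [-0.2, 0.7, -0.0]
gripper_width: 0.003
gripper_force: 0.0
```

Run:
```python
from h import *
A=np.zeros((400,800,3),np.uint8)
f=cap("scene")["f"][205:285,290:370]; A[:,:400]=cv2.resize(f,(400,400),interpolation=cv2.INTER_CUBIC)
f=cap("side")["f"][130:210,290:370]; A[:,400:]=cv2.resize(f,(400,400),interpolation=cv2.INTER_CUBIC)
cv2.imwrite("pics/g.png",A); print(sense()["wrist_force"],sense()["tcp_pos"])
```

```text
[0.42286384 0.49038661 0.44715255] [ 0.49682731 -0.22343278  0.11836066]
```

View pics/g.png

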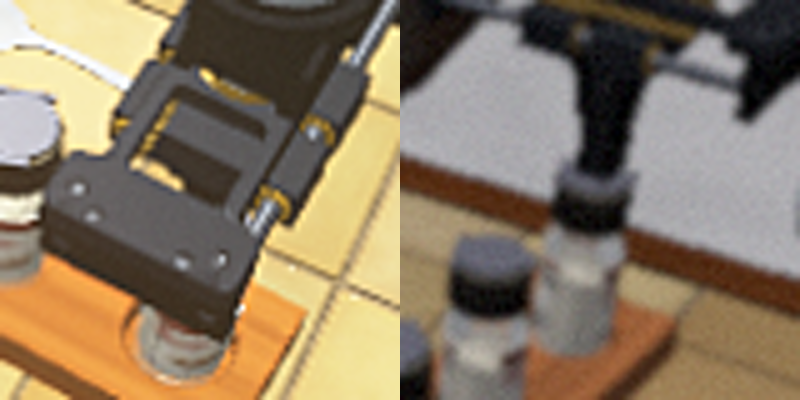

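The lid lies flat under the closed fingers in the side view. Raising and opening to confirm it stays shut.

Request:
step_arm --targets "0 0 -3 0; 0 0 -3 0; -0.3 -0.7 -2.5 0; 0 0 0 0; 0 0 0 0; 0 0 0 0; 0 0 0 0" --claw 8.7

```text
time_s: 5.48
tcp_pos: [0.5031, -0.2206, 0.2023]
ee_rot: [[-0.058, -0.998, -0.003], [-0.998, 0.058, 0.001], [-0.001, 0.003, -1.0]]
wrist_force: [0.2, -0.4, -0.4]
gripper_width: 0.449
gripper_force: 0.0
```

Run:
```python
from h import *
np.set_printoptions(precision=4,suppress=True)
s=sense(); print(s["tcp_pos"],s["gripper_width"])
c=cap("wrist"); f=c["f"][150:240,190:310]; g=cv2.resize(f,None,fx=5,fy=5,interpolation=cv2.INTER_CUBIC)
# lid mask: greyish-blue
h=cv2.cvtColor(f,cv2.COLOR_BGR2HSV); m=((h[...,1]<60)&(h[...,2]>100)&(h[...,2]<215)).astype(np.uint8)
for k in cv2.findContours(m,cv2.RETR_EXTERNAL,cv2.CHAIN_APPROX_NONE)[0]:
    if cv2.contourArea(k)>150:
        (x,y),ax,an=cv2.fitEllipse(k); p=(x+190,y+150); print(p,ax,onz(c,p,.114))
D=cap("side")["f"][130:210,290:370]
A=np.zeros((450,1050,3),np.uint8);A[:,:600]=g;A[:,600:]=cv2.resize(D,(450,450)); cv2.imwrite("pics/h.png",cv2.resize(A,(800,343)))
```

```text
[ 0.5031 -0.2206  0.2023] 0.44850009201951735
(253.14582443237305, 193.42157363891602) (47.716060638427734, 52.765010833740234) [ 0.5037 -0.2241  0.114 ]
(253.7585334777832, 190.48989868164062) (44.025550842285156, 67.4450912475586) [ 0.5031 -0.2265  0.114 ]
```

View pics/h.png

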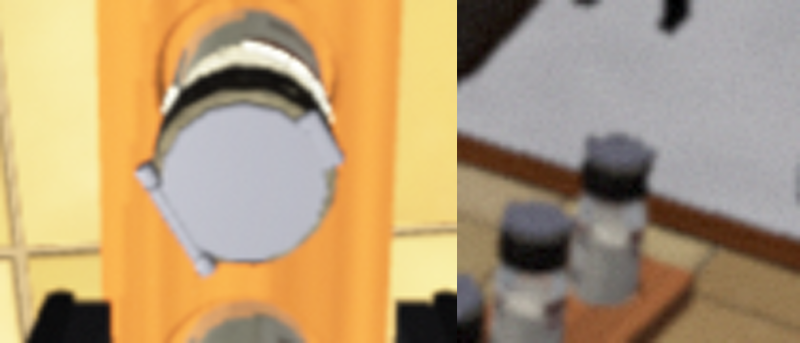

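Lid is shut with the fingers clear: the disc is at about (247,182), flat on the cap. The pot axis is at (0.503,-0.2205). Now grip.

Request:
step_arm --targets "0 0 0 0; 0 0 0 0; 0 0 0 0; 0 0 0 0; 0 0 0 0; 0 0 0 0; 0 0 3 0; 0 0 3 0; 0 0 3 0; 0 0 3 0; 0 0 2.1 0; 0 0 0 0"

```text
time_s: 6.58
tcp_pos: [0.5006, -0.2201, 0.0581]
ee_rot: [[-0.058, -0.998, -0.01], [-0.998, 0.058, 0.002], [-0.002, 0.01, -1.0]]
wrist_force: [-1.1, 0.2, 0.9]
gripper_width: 0.999
gripper_force: 0.0
```

Request:
step_arm --targets "0 0 0 0; 0 0 0 0; 0 0 0 0; 0 0 0 0; 0 0 0 0; 0 0 0 0; 0 0 0 0; 0 0 0 0; 0 0 0 0; 0 0 0 0; 0 0 0 0; 0 0 0 0" --claw 3

```text
time_s: 7.58
tcp_pos: [0.5041, -0.2208, 0.0627]
ee_rot: [[-0.057, -0.998, -0.0], [-0.998, 0.057, -0.0], [0.0, 0.0, -1.0]]
wrist_force: [0.6, 0.5, 2.4]
gripper_width: 0.455
gripper_force: 31.0
```

Request:
step_arm --targets "0 0 -0.6 0; 0 0 0 0; 0.4 0 0 0; 0.4 0 0 0; 0.3 0 0 0; 0.3 0 0 0; 0 0 0 0"

```text
time_s: 8.17
tcp_pos: [0.5035, -0.234, 0.0689]
ee_rot: [[-0.058, -0.998, 0.001], [-0.998, 0.058, 0.002], [-0.002, -0.0, -1.0]]
wrist_force: [-1.1, 6.7, 4.4]
gripper_width: 0.455
gripper_force: 30.5
```

Request:
step_arm --targets "0.3 0 0 0; 0.3 0 0 0; 0.3 0 0 0; 0.3 0 0 0; 0.3 0 0 0; 0.3 0 0 0; 0.1 0 0 0; 0 0 0 0"

```text
time_s: 8.83
tcp_pos: [0.5024, -0.2533, 0.0691]
ee_rot: [[-0.058, -0.998, 0.001], [-0.998, 0.058, 0.001], [-0.001, -0.001, -1.0]]
wrist_force: [0.9, 5.4, 4.1]
gripper_width: 0.457
gripper_force: 30.0
```

Run:
```python
from h import *
A=np.zeros((400,800,3),np.uint8)
f=cap("scene")["f"][205:285,290:370]; A[:,:400]=cv2.resize(f,(400,400),interpolation=cv2.INTER_CUBIC)
f=cap("side")["f"][130:210,290:370]; A[:,400:]=cv2.resize(f,(400,400),interpolation=cv2.INTER_CUBIC)
cv2.imwrite("pics/i.png",A); print(sense()["wrist_force"],sense()["tcp_pos"])
```

```text
[0.40308644 4.47044994 3.89656171] [ 0.50240427 -0.25321117  0.06906467]
```

View pics/i.png

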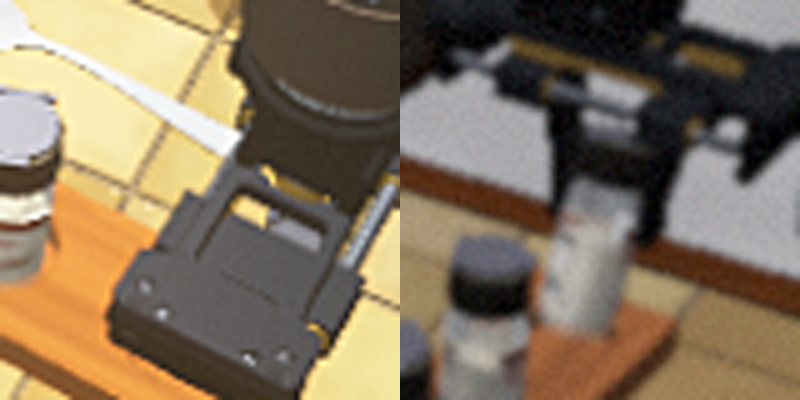

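The pot now leans in the grip with its top towards -y. Lift out and check clearances round the reader.

Request:
step_arm --targets "0 0 -1 0; 0 0 -3 0; 0 0 -3.6 0; 0 0 -3.6 0; 0 0 -3.6 0; 0 0 -3.6 0; 0 0 0 0"

```text
time_s: 9.52
tcp_pos: [0.5056, -0.2561, 0.262]
ee_rot: [[-0.056, -0.998, 0.015], [-0.998, 0.056, -0.007], [0.006, -0.016, -1.0]]
wrist_force: [1.1, -0.1, -0.1]
gripper_width: 0.455
gripper_force: 30.0
```

Run:
```python
from h import *
import pickle
np.set_printoptions(precision=3,suppress=True)
C=pickle.load(open("c0.pkl","rb"))
for n,p in dict(bottle=(395,234),redjar=(335,240),spice=(443,240)).items(): print(n,onz(C["scene"],(p[0]*.64,p[1]*.64),0))
```

```text
bottle [0.777 0.114 0.   ]
redjar [0.712 0.2   0.   ]
spice [0.806 0.032 0.   ]
```

Request:
step_arm --targets "-3.8 -0.1 0 0; -3.8 -0.1 0 0; -3.8 -0.1 0 0; -3.8 -0.1 0 0; -3.8 -0.1 0 0; -3.8 -0.1 0 0; -3.8 -0.1 0 0; -3.8 -0.1 0 0; -3.8 -0.1 0 0; -3.8 -0.1 0 0; -3 -0.2 0 0; 0 0 0 0"

```text
time_s: 10.52
tcp_pos: [0.5384, 0.1591, 0.2521]
ee_rot: [[-0.053, -0.999, 0.001], [-0.999, 0.053, 0.001], [-0.001, -0.001, -1.0]]
wrist_force: [0.6, -0.8, -0.9]
gripper_width: 0.456
gripper_force: 30.0
```

Request:
step_arm --targets "0 0 0 7; 0 0 0 7; 0 0 0 7; 0 0 0 7; 0 0 0 7; 0 0 0 7; 0 0 0 7; 0 0 0 7; 0 0 0 7; 0 0 0 7; 0 0 0 7; 0 0 0 7"

```text
time_s: 11.52
tcp_pos: [0.5376, 0.154, 0.2525]
ee_rot: [[-0.999, -0.041, -0.0], [-0.041, 0.999, -0.001], [0.0, -0.001, -1.0]]
wrist_force: [-0.2, 0.4, -1.1]
gripper_width: 0.455
gripper_force: 30.0
```

Request:
step_arm --targets "0 0 2 0; 0 0 2 0; 0 0 1.2 0; 0 0 0 0; 0 0 0 0; 0 0 0 0"

```text
time_s: 12.02
tcp_pos: [0.5384, 0.1548, 0.2017]
ee_rot: [[-0.999, -0.047, 0.002], [-0.047, 0.999, 0.0], [-0.002, 0.0, -1.0]]
wrist_force: [0.2, -0.2, -0.5]
gripper_width: 0.454
gripper_force: 30.0
```

Run:
```python
from h import *
import pickle
np.set_printoptions(precision=4,suppress=True)
s=sense();print(s["tcp_pos"],s["ee_rot"],s["joints"],s["wrist_force"])
C={n:cap(n) for n in("scene","side","wrist")}
pickle.dump(C,open("c2.pkl","wb"))
g=np.array([.541,.154,.2]); ps={n:proj(C[n],[g])[0].astype(int) for n in C}; print(ps)
A=np.zeros((400,800,3),np.uint8)
for i,n in enumerate(("scene","side")):
    x,y=ps[n]; x-=50;y-=40; print(n,x,y); A[:,400*i:400*i+400]=cv2.resize(C[n]["f"][y:y+100,x:x+100],(400,400),interpolation=cv2.INTER_CUBIC)
cv2.imwrite("pics/j.png",A)
```

```text
[0.5384 0.1548 0.2017] [[-0.9989 -0.0474  0.0019]
 [-0.0474  0.9989  0.0003]
 [-0.0019  0.0002 -1.    ]] [  32.6339   16.628   -10.7318    0.048   -62.5384 -119.9413] [ 0.2494 -0.2372 -0.5044]
{'scene': array([184, 143]), 'side': array([225, 205]), 'wrist': array([254, 249])}
scene 134 103
side 175 165
```

View pics/j.png

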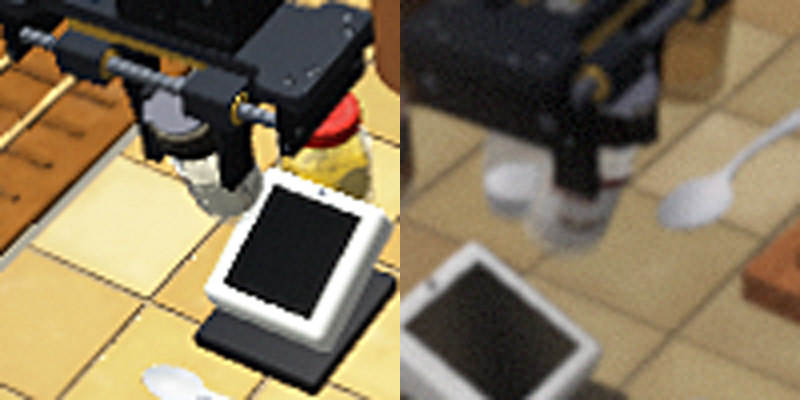

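The pot hangs over the reader, tilted towards the robot. For its exact tilt I'll take averaged, enlarged views, the last picture I view.

Run:
```python
from h import *
import pickle
np.set_printoptions(precision=4,suppress=True)
C={}
for n,k in(("side",12),("scene",6),("wrist",1)):
    c=[cap(n) for _ in range(k)]; C[n]=c[0]; C[n]["f"]=np.mean([q["f"] for q in c],0).astype(np.uint8)
s=sense();C["tcp"]=s["tcp_pos"];C["R"]=s["ee_rot"];print(s["tcp_pos"],s["time_s"])
pickle.dump(C,open("c3.pkl","wb"))
A=np.zeros((560,800,3),np.uint8)
def put(n,x,y,w,h,k,X,Y): A[Y:Y+h*k,X:X+w*k]=cv2.resize(C[n]["f"][y:y+h,x:x+w],(w*k,h*k),interpolation=cv2.INTER_CUBIC)
put("side",200,182,45,50,10,0,0); put("scene",163,118,42,42,8,455,0)
A[345:345+216,455:455+288]=cv2.resize(C["wrist"]["f"],(288,216))[:215+1] if 345+216<=560 else np.zeros((215,288,3)) if False else cv2.resize(C["wrist"]["f"],(288,216))[:215] if False else A[345:345+216,455:455+288] if False else cv2.resize(C["wrist"]["f"],(288,215))
cv2.imwrite("pics/k.png",cv2.convertScaleAbs(A,alpha=1.3))
```

```text
[0.5376 0.1549 0.2005] 13.1167
```

View pics/k.png

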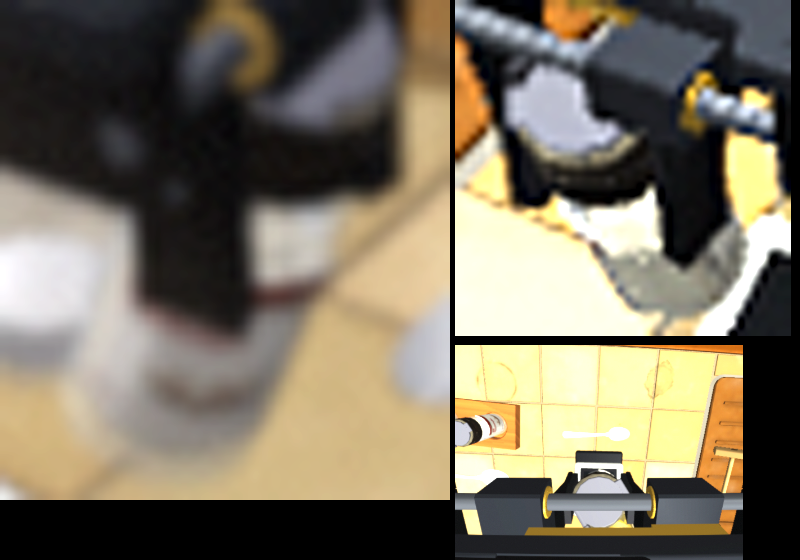

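Run:
```python
from h import *
import pickle
np.set_printoptions(precision=1,suppress=True)
C=pickle.load(open("c3.pkl","rb"));R=np.array(C["R"]);g=np.array(C["tcp"])-.019*R[:,2]
for t in (18,21,25,29,32):
    a=np.radians(t);u=np.sin(a)*R[:,0]-np.cos(a)*R[:,2]; v=np.cos(a)*R[:,0]+np.sin(a)*R[:,2]; w=R[:,1]
    b=g-.0735*u
    S=lambda p:(p-[200,182])*10+5
    def edges(n,h,Sf):
        th=np.linspace(0,2*np.pi,180); P=b+h*u+.02*(np.cos(th)[:,None]*v+np.sin(th)[:,None]*w); return Sf(proj(C[n],P))
    ax=S(proj(C["side"],b+np.outer([.005,.05],u))); d=ax[1]-ax[0]; nrm=np.array([-d[1],d[0]])/np.linalg.norm(d)
    e0=edges("side",0,S); k=e0@nrm
    # silhouette corner points of the base, lowest point
    e5=edges("side",.05,S);k5=e5@nrm
    print(t,"slope",(d[0]/d[1]).round(3),"corners",e0[k.argmin()],e0[k.argmax()],"low",e0[e0[:,1].argmax()],"at50",e5[k5.argmin()],e5[k5.argmax()])
    Q=lambda p:(p-[163,118])*8+4+np.array([455,0]); e=edges("scene",0,Q); l=Q(proj(C["scene"],[b+.106*u]))[0]
    wl=edges("wrist",.104,lambda p:p); print("   scene low",e[e[:,1].argmax()],"right",e[e[:,0].argmax()],"left",e[e[:,0].argmin()],"lid",l," wrist cap mid",wl.mean(0),"top",wl[:,1].min(),"bottom",wl[:,1].max(),"basetop",edges("wrist",0,lambda p:p)[:,1].min())
f=C["wrist"]["f"][:,257]; 
for y in range(185,330,3): print(y,f[y],end=" ")
```

```text
18 slope -0.341 corners [ 79.6 396.5] [276.2 462.4] low [198.6 508.3] at50 [136.2 218.7] [340.1 287.4]
   scene low [675.7 355.4] right [751.7 285.7] left [616.6 303.1] lid [579.7  98.7]  wrist cap mid [256.8 277.1] top 226.12816512725334 bottom 328.7310226093507 basetop 216.43886927858324
21 slope -0.419 corners [ 65.8 379.6] [257.  459.5] low [185.  499.5] at50 [133.1 209. ] [331.4 292.2]
   scene low [680.6 345.7] right [757.4 273.8] left [623.3 292.8] lid [576.6 104. ]  wrist cap mid [256.8 273.2] top 221.97753131170708 bottom 325.49539432106167 basetop 221.85864232704267
25 slope -0.535 corners [ 49.3 354.7] [231.6 452.8] low [165.7 486.7] at50 [130.5 194.3] [319.8 296.4]
   scene low [689.9 332. ] right [764.7 259.8] left [632.1 276.3] lid [572.6 111.3]  wrist cap mid [256.8 267.9] top 216.7734455272702 bottom 320.7756944838709 basetop 229.1523381661913
29 slope -0.667 corners [ 34.2 329.2] [207.4 442.2] low [143.3 472.7] at50 [129.1 179.7] [308.9 297.5]
   scene low [699.  317.7] right [771.6 245.5] left [640.4 259.2] lid [568.8 118.9]  wrist cap mid [256.8 262.7] top 211.9712
[... 494 characters left out ...]
] 212 [206 217 216] 215 [250 252 252] 218 [251 253 253] 221 [91 97 97] 224 [239 246 247] 227 [38 43 45] 230 [66 83 89] 233 [ 96 120 128] 236 [143 137 135] 239 [174 167 166] 242 [174 166 166] 245 [174 167 166] 248 [173 166 165] 251 [174 167 167] 254 [174 166 166] 257 [173 164 164] 260 [175 165 164] 263 [174 165 165] 266 [56 54 53] 269 [60 57 55] 272 [66 64 61] 275 [81 76 73] 278 [112 105 102] 281 [118 114 110] 284 [123 117 111] 287 [132 126 121] 290 [138 132 124] 293 [133 126 120] 296 [166 158 157] 299 [171 163 163] 302 [172 163 162] 305 [172 163 162] 308 [172 163 163] 311 [172 162 162] 314 [172 164 164] 317 [170 163 163] 320 [170 162 162] 323 [173 165 164] 326 [ 58 100 120] 329 [ 31  90 117]
```

```bash
cat > fit.py <<'E'
from h import *
import pickle
from scipy.optimize import least_squares
np.set_printoptions(precision=2,suppress=True)
C=pickle.load(open("c3.pkl","rb"));R=np.array(C["R"]);g=np.array(C["tcp"])-.019*R[:,2]
T=np.linspace(0,2*np.pi,361)
def circ(p,h,r=.02):
    t,d,o=p; a=np.radians(t);u=np.sin(a)*R[:,0]-np.cos(a)*R[:,2]; v=np.cos(a)*R[:,0]+np.sin(a)*R[:,2]
    b=g+o*1e-3*R[:,0]-d*1e-3*u
    return b+h*u+r*(np.cos(T)[:,None]*v+np.sin(T)[:,None]*R[:,1]), b, u
def sil(n,p,q):  # signed distances of image points q from right/left silhouette lines
    A=proj(C[n],circ(p,.005)[0]);B=proj(C[n],circ(p,.055)[0]); d=B.mean(0)-A.mean(0); nn=np.array([-d[1],d[0]])/np.linalg.norm(d); out=[]
    for x,s in q:
        k=np.argmax if s>0 else np.argmin
        a,b=A[k(A@nn)],B[k(B@nn)]; m=np.array([-(b-a)[1],(b-a)[0]]); m/=np.linalg.norm(m); out.append((np.array(x)-a)@m)
    return out
sd=lambda x,y:((x-5)/10+200,(y-5)/10+182); sc=lambda x,y:((x-459)/8+163,(y-4)/8+118)
def res(p):
    s0=proj(C["side"],circ(p,0)[0]); c0=proj(C["scene"],circ(p,0)[0]); w=proj(C["wrist"],circ(p,.102)[0]); wl=proj(C["wrist"],circ(p,.106,.0172)[0])
    return np.r_[s0[:,1].max()-sd(0,465)[1], c0[:,1].max()-sc(0,315)[1], (c0[:,0].max()-sc(745,0)[0])*.5,
      sil("side",p,[(sd(345,215),1),(sd(255,445),1)]), .4*np.array(sil("side",p,[(sd(130,230),-1),(sd(75,420),-1)])),
      (w[:,1].min()-229)/2, (wl[:,1].max()-325)/2]
# sign check of right side, flip if needed
import sys
if __name__=="__main__":
    p=least_squares(res,[20,68,0],diff_step=1e-3,x_scale=[5,5,3]); print(p.x,p.fun); print(np.array(res([20,68,0])))
E
python3 fit.py
```

```text
[21.91 67.66 -2.3 ] [ 0.92  1.75  0.8  -0.75  0.85  0.72  1.61 -1.43  1.59]
[ 1.94  3.18  0.35 -1.93 -1.38  0.09  0.65 -2.73  0.33]
```

Run:
```python
from h import *
import pickle
B=pickle.load(open("c0.pkl","rb"));C=pickle.load(open("c3.pkl","rb"))
for n,(x0,x1,y0,y1) in dict(side=(198,250,200,236),scene=(163,210,136,166)).items():
    d=cv2.absdiff(cv2.GaussianBlur(C[n]["f"],(0,0),.7),cv2.GaussianBlur(B[n]["f"],(0,0),.7)).max(2)[y0:y1,x0:x1]
    print(n,"cols from",x0)
    for y in range(0,y1-y0): print(y0+y,"".join("%x"%min(15,v//6) for v in d[y]))
```

```text
side cols from 198
200 00123579befffffffffffffffffffffffffffffffb5001000111
201 0000012457acefffffffffffffffffffffffffed952001110011
202 0000000012458befffffffffffffedeeedb97776310111110001
203 000000000001247dfffffffffffc767765532221001111101100
204 000000100100124afffffffffff9345567641000000101101110
205 000000110001232afffffffffff8466677631000001100101111
206 000011000001133afffffffffff8456676531000011001111110
207 1111010000001229fffffffffff8466677521110011101011101
208 1000000000000129fffffffffff8466665421111010000001100
209 1100010010000129fffffffffffa355433210111111000001100
210 1111000000011129fffffffffffe866665200010110000111100
211 1111010010011228ffffffffffffecba74101001000000011110
212 1111111111013555bffffffffffffcb963001000001011011111
213 00011110012468747adfffffffffb97641000001100011111111
214 0000110112478987469bdffffffb765531000000110001111110
215 01000000136899986579abdeffc8556520000000000111111111
216 0000000014689998746789aaa986566410000011110000111111
217 0000000124689988645677777655676310011001110000001110
218 000000012467888755677765445788520101111110001101111
[... 1850 characters left out ...]
fffccfffeffff63000000000
153 11111111111111111219ffffffffa7adfffb30000000000
154 11111111111111112223efffffffd7beffd520000000000
155 111111111111111111216fffffffaafffe7200000000000
156 1111111111111111111208fffffa9effc73300000000000
157 111111111111111111111049a977adb7532200000000000
158 11111111111111111111111232357763210000000000000
159 11111111111111111111111112234431000000000000000
160 11111111112111111111111112111000010000000000000
161 11111111111111111111111112212100000000000000000
162 11111111111111111111111111111000000000000000000
163 11112111111111111111111111111000000000000000000
164 11111111111111111111111111110000000000000000000
165 11111111111111111111111111110010000000000000000
```

```bash
cat > fit2.py <<'E'
from fit import *
def res(p,parts=False):
    s0=proj(C["side"],circ(p,0)[0]); c0=proj(C["scene"],circ(p,0)[0]); w=proj(C["wrist"],circ(p,.102)[0]); wl=proj(C["wrist"],circ(p,.106,.0172)[0])
    return np.r_[s0[:,1].max()-228.7, c0[:,1].max()-158.7, c0[:,0].max()-199.7,
      sil("side",p,[((233.5,204),1),((231.3,210),1),((229.3,216),1),((207,215),-1),((205.8,217),-1)]),
      sil("scene",p,[((176.5,145),-1),((179.7,150),-1)]),
      (w[:,1].min()-229)/2, (wl[:,1].max()-325)/2]
for lab,m in(("all",slice(None)),("fixed cams",slice(0,10))):
    q=least_squares(lambda p:res(p)[m],[20,68,0],diff_step=1e-3,x_scale=[5,5,3],loss="soft_l1"); print(lab,q.x,res(q.x))
    J=q.jac; print(" sd(0.5px)",.5*np.sqrt(np.diag(np.linalg.inv(J.T@J))))
P,b,u=circ(q.x,0); print("scene/side low cols")
E
python3 fit2.py
```

```text
all [21.29 68.85 -2.16] [ 0.8   0.43  0.62 -0.88 -0.42  0.22  0.36 -0.01 -0.39 -0.6  -1.14  1.42]
 sd(0.5px) [0.48 1.53 0.41]
fixed cams [19.83 65.47 -3.13] [-0.08  0.05  0.14 -0.49 -0.26  0.17  0.05 -0.4  -0.62 -0.6   1.35  5.27]
 sd(0.5px) [1.17 1.37 0.97]
scene/side low cols
```

Silhouette edges put the tilt at about 20–21°, so it needs 4–5° more. I'll go back to the well and push further.

Request:
step_arm --targets "0 0 -3 -7; 0 0 -3 -7; 0 0 0 -7; 0 0 0 -7; 0 0 0 -7; 0 0 0 -7; 0 0 0 -7; 0 0 0 -7; 0 0 0 -7; 0 0 0 -7; 0 0 0 -7; 0 0 0 -7"

```text
time_s: 14.12
tcp_pos: [0.5376, 0.1549, 0.2605]
ee_rot: [[-0.051, -0.999, -0.0], [-0.999, 0.051, -0.0], [0.0, 0.0, -1.0]]
wrist_force: [0.2, 0.4, -1.7]
gripper_width: 0.459
gripper_force: 30.0
```

Request:
step_arm --targets "3.7 0.1 0 0; 3.7 0.1 0 0; 3.7 0.1 0 0; 3.7 0.1 0 0; 3.7 0.1 0 0; 3.7 0.1 0 0; 3.7 0.1 0 0; 3.7 0.1 0 0; 3.7 0.1 0 0; 3.7 0.1 0 0; 2.5 0.1 0 0; 0 0 0 0"

```text
time_s: 15.12
tcp_pos: [0.5032, -0.2428, 0.2602]
ee_rot: [[-0.062, -0.998, -0.001], [-0.998, 0.062, -0.001], [0.001, 0.001, -1.0]]
wrist_force: [0.1, 1.0, -1.9]
gripper_width: 0.454
gripper_force: 30.0
```

Request:
step_arm --targets "0 0 0 0; 0 0 0 0; 0 0 0 0; 0 0 0 0"

```text
time_s: 15.45
tcp_pos: [0.5042, -0.2378, 0.2607]
ee_rot: [[-0.056, -0.998, 0.0], [-0.998, 0.056, 0.0], [-0.0, -0.0, -1.0]]
wrist_force: [-0.1, -0.1, -1.6]
gripper_width: 0.456
gripper_force: 30.0
```

Request:
step_arm --targets "1.1 0.1 3 0; 0 0 4 0; 0 0 4 0; 0 0 4 0; 0 0 2.6 0; 0 0 1 0; 0 0 0 0; 0 0 0 0; 0 0 0 0"

```text
time_s: 16.2
tcp_pos: [0.5045, -0.25, 0.0769]
ee_rot: [[-0.056, -0.998, 0.005], [-0.998, 0.056, -0.001], [0.001, -0.005, -1.0]]
wrist_force: [0.5, -0.1, -0.3]
gripper_width: 0.457
gripper_force: 30.0
```

Request:
step_arm --targets "0 0 0.5 0; 0 0 0.4 0; 0 0 0.3 0; 0 0 0 0; 0 0 0 0"

```text
time_s: 16.62
tcp_pos: [0.5031, -0.25, 0.064]
ee_rot: [[-0.057, -0.998, 0.002], [-0.998, 0.057, -0.001], [0.001, -0.002, -1.0]]
wrist_force: [-0.7, 1.3, 4.1]
gripper_width: 0.456
gripper_force: 30.0
```

Request:
step_arm --targets "0.2 0 0 0; 0.2 0 0 0; 0.2 0 0 0; 0 0 0 0; 0 0 0 0"

```text
time_s: 17.03
tcp_pos: [0.5027, -0.2549, 0.0634]
ee_rot: [[-0.057, -0.998, 0.002], [-0.998, 0.057, 0.001], [-0.001, -0.002, -1.0]]
wrist_force: [-1.1, 5.2, 4.0]
gripper_width: 0.456
gripper_force: 30.0
```

Request:
step_arm --targets "0.1 0 0 0; 0 0 0 0; 0 0 -1 0; 0 0 -3 0; 0 0 -3.6 0; 0 0 -3.6 0; 0 0 -3.6 0; 0 0 -3.6 0; 0 0 0 0; 0 0 0 0"

```text
time_s: 17.87
tcp_pos: [0.5029, -0.2572, 0.2495]
ee_rot: [[-0.058, -0.998, 0.006], [-0.998, 0.058, -0.001], [0.001, -0.006, -1.0]]
wrist_force: [-0.5, -0.3, -1.5]
gripper_width: 0.456
gripper_force: 30.0
```

Request:
step_arm --targets "-3.8 -0.1 0 0; -3.8 -0.1 0 0; -3.8 -0.1 0 0; -3.8 -0.1 0 0; -3.8 -0.1 0 0; -3.8 -0.1 0 0; -3.8 -0.1 0 0; -3.8 -0.1 0 0; -3.8 -0.1 0 0; -3.8 -0.1 0 0; -3 -0.2 0 0; 0 0 0 0"

```text
time_s: 18.87
tcp_pos: [0.5373, 0.1562, 0.2441]
ee_rot: [[-0.053, -0.999, -0.003], [-0.999, 0.053, -0.001], [0.001, 0.003, -1.0]]
wrist_force: [0.5, -0.3, -1.7]
gripper_width: 0.458
gripper_force: 30.0
```

Request:
step_arm --targets "0 0 0 7; 0 0 0 7; 0 0 0 7; 0 0 0 7; 0 0 0 7; 0 0 0 7; 0 0 0 7; 0 0 0 7; 0 0 0 7; 0 0 0 7; 0 0 0 7; 0 0 0 7"

```text
time_s: 19.87
tcp_pos: [0.5364, 0.151, 0.2445]
ee_rot: [[-0.999, -0.041, -0.004], [-0.041, 0.999, -0.002], [0.004, -0.002, -1.0]]
wrist_force: [0.6, 0.6, -1.8]
gripper_width: 0.454
gripper_force: 30.0
```

Request:
step_arm --targets "0 0 2 0; 0 0 2 0; 0 0 0.7 0; 0 0 0 0; 0 0 0 0; 0 0 0 0; 0 0 0 0"

```text
time_s: 20.45
tcp_pos: [0.5381, 0.1521, 0.2006]
ee_rot: [[-0.999, -0.048, 0.002], [-0.048, 0.999, 0.001], [-0.002, 0.001, -1.0]]
wrist_force: [0.4, -0.4, -0.7]
gripper_width: 0.458
gripper_force: 30.0
```

Run:
```python
from h import *
import pickle
C={}
for n,k in(("side",12),("scene",6),("wrist",1)):
    c=[cap(n) for _ in range(k)]; C[n]=c[0]; C[n]["f"]=np.mean([q["f"] for q in c],0).astype(np.uint8)
ss=sense();C["tcp"]=ss["tcp_pos"];C["R"]=ss["ee_rot"];print(ss["tcp_pos"],ss["time_s"],ss["ee_rot"])
pickle.dump(C,open("c3.pkl","wb"))
B=pickle.load(open("c0.pkl","rb"))
p={n:proj(C[n],[np.array(ss["tcp_pos"])])[0].astype(int) for n in("side","scene")}; print(p)
for n,(dx0,dx1,dy0,dy1) in dict(side=(-26,26,-2,32),scene=(-24,26,-6,24)).items():
    x0,x1,y0,y1=p[n][0]+dx0,p[n][0]+dx1,p[n][1]+dy0,p[n][1]+dy1
    d=cv2.absdiff(cv2.GaussianBlur(C[n]["f"],(0,0),.7),cv2.GaussianBlur(B[n]["f"],(0,0),.7)).max(2)[y0:y1,x0:x1]
    print(n,"cols from",x0)
    for y in range(0,y1-y0): print(y0+y,"".join("%x"%min(15,v//6) for v in d[y]))
f=C["wrist"]["f"][:,257]
for y in range(195,340,3): print(y,f[y][1],end=" ")
```

```text
[0.53745453 0.15190062 0.1995201 ] 21.4 [[-9.98876463e-01 -4.73899602e-02 -4.93286907e-05]
 [-4.73899593e-02  9.98876464e-01 -2.10120670e-05]
 [ 5.02690292e-05 -1.86507745e-05 -9.99999999e-01]]
{'side': array([227, 206]), 'scene': array([184, 145])}
side cols from 201
204 00010010125867fffffffffffb54566642000000100001100001
205 00001000125868fffffffffffa45677642000000000001110111
206 00000000025759fffffffffffa45677531100011001111110001
207 1100000001465afffffffffffa45676531110011101111100011
208 0000000010353bfffffffffff935554310110011000001100011
209 0010000110243bfffffffffffa53345310111111000001100110
210 1000000011234bfffffffffffe97775200010010000111100001
211 11100100123539ffffffffffffeb974100001000001011110111
212 11100111346756beffffffffffda741001100000011011111111
213 110111245789747adffffffffea7420000001100011111101111
214 11001346889986589bcefffffa75310000000110001111100011
215 000124789999865788abbcdcb865200000000000111111111111
216 0001247889987557778899887664200000000110000111111111
217 0001356678875567777776567763000011001110000001110010
218 00123556677647888887665688520
[... 2451 characters left out ...]
11111112111111111111111111111111000000000000000000
164 11111111111111111111111111111110000000000000000000
165 11111111111111111111111111111110010000000000000000
166 11111111111111111111111111111100000000000000000000
167 11111111111111111111111111111000100000000000000000
168 11111112111111111111111111111000000000000000000000
195 48 198 50 201 50 204 51 207 51 210 103 213 228 216 253 219 252 222 49 225 55 228 108 231 114 234 159 237 160 240 158 243 159 246 161 249 161 252 161 255 161 258 161 261 161 264 155 267 52 270 60 273 66 276 85 279 111 282 114 285 120 288 129 291 130 294 123 297 160 300 161 303 161 306 161 309 161 312 161 315 161 318 161 321 149 324 71 327 97 330 90 333 90 336 89 339 88
```

```bash
cat > fit3.py <<'E'
from fit import *
B=pickle.load(open("c0.pkl","rb"))
def dm(n): return cv2.absdiff(cv2.GaussianBlur(C[n]["f"],(0,0),.7),cv2.GaussianBlur(B[n]["f"],(0,0),.7)).max(2).astype(float)
def edge(v,i,step,th):   # walk outward from i till v<th, subpixel
    while v[i+step]>=th: i+=step
    return i+step*(v[i]-th)/(v[i]-v[i+step])
sdm,scm=dm("side"),dm("scene"); th=20
rs=[(edge(sdm[y],222 if y>211 else 226,1,th),y) for y in (204,207,210,212,214,216)]
ls=[(edge(sdm[y],216,-1,th),y) for y in (214,216)]
lc=[(edge(scm[y],190,-1,th+10),y) for y in (146,148,150)]
lowS=max(edge(sdm[:,x],216,1,th) for x in range(212,224)); lowC=max(edge(scm[:,x],152,1,th) for x in range(186,198))
rC=max(edge(scm[y],195,1,th+10) for y in range(147,152))
print(np.array(rs),np.array(ls),np.array(lc),lowS,lowC,rC)
col=C["wrist"]["f"][:,257,1].astype(float)
i=215
while col[i]>150:i+=1
while col[i]<80:i+=1
capf=i; i=310
while col[i]>130:i+=1
lidb=i; print("wrist",capf,lidb)
def res(p):
    s0=proj(C["side"],circ(p,0)[0]); c0=proj(C["scene"],circ(p,0)[0]); w=proj(C["wrist"],circ(p,.102)[0]); wl=proj(C["wrist"],circ(p,.106,.0172)[0])
    return np.r_[s0[:,1].max()-lowS, c0[:,1].max()-lowC, c0[:,0].max()-rC,
      .6*np.array(sil("side",p,[(q,1) for q in rs]+[(q,-1) for q in ls])), .6*np.array(sil("scene",p,[(q,-1) for q in lc])),
      (w[:,1].min()-capf)/3,(wl[:,1].max()-lidb)/3]
for lab,m in(("all",slice(None)),("fixed",slice(0,-2))):
    q=least_squares(lambda p:res(p)[m],[22,67,0],diff_step=1e-3,x_scale=[5,5,3],loss="soft_l1"); P,b,u=circ(q.x,0)
    th_=np.radians(25);yw=np.radians(2); n=np.array([-np.sin(th_)*np.cos(yw),-np.sin(th_)*np.sin(yw),np.cos(th_)])
    tgt=np.array([.6135,.157,.064])+.1*n
    print(lab,q.x,q.fun,"bottom",b*1e3,"target",tgt*1e3,"move tool cm",R.T@(tgt-b)*100,"ang",np.degrees(np.arccos(u@n)))
E
python3 fit3.py
```

```text
[[233.46 204.  ]
 [232.92 207.  ]
 [231.74 210.  ]
 [230.5  212.  ]
 [229.   214.  ]
 [228.5  216.  ]] [[206.2  214.  ]
 [205.25 216.  ]] [[178.06 146.  ]
 [179.73 148.  ]
 [181.69 150.  ]] 226.9 158.375 201.78571428571428
wrist 221 322
all [25.01 66.38 -2.04] [ 0.41 -0.27  0.06 -0.91 -0.31 -0.05 -0.1  -0.3   0.03  0.23  0.26 -0.22
 -0.24 -0.13 -0.18  0.34] bottom [567.53 153.33 158.36] target [571.26 155.53 154.63] move tool cm [-0.38  0.2   0.37] ang 0.3019145352382855
fixed [23.08 64.72 -3.51] [ 0.2  -0.23 -0.2  -0.56 -0.04  0.13  0.01 -0.26  0.02 -0.02 -0.04 -0.46
 -0.39 -0.18] bottom [566.3  153.27 158.98] target [571.26 155.53 154.63] move tool cm [-0.51  0.2   0.43] ang 1.942327094957014
```

The tilt is now about 24–25°, within 2° of the window normal. Final position correction.

Request:
step_arm --targets "-0.4 0.2 0.4 0; 0 0 0 0; 0 0 0 0; 0 0 0 0; 0 0 0 0; 0 0 0 0; 0 0 0 0; 0 0 0 0; 0 0 0 0; 0 0 0 0; 0 0 0 0; 0 0 0 0"

```text
time_s: 22.4
tcp_pos: [0.5414, 0.1541, 0.1956]
ee_rot: [[-0.999, -0.047, 0.0], [-0.047, 0.999, 0.0], [-0.0, 0.0, -1.0]]
wrist_force: [0.6, -1.1, -1.3]
gripper_width: 0.456
gripper_force: 30.0
```

```bash
python3 - <<'E'
from h import *
import pickle
C={}
for n,k in(("side",10),("scene",6),("wrist",1)):
    c=[cap(n) for _ in range(k)]; C[n]=c[0]; C[n]["f"]=np.mean([q["f"] for q in c],0).astype(np.uint8)
s=sense();C["tcp"]=s["tcp_pos"];C["R"]=s["ee_rot"];print(s["tcp_pos"],s["time_s"],s["gripper_force"],abs(s["joint_velocities"]).max())
pickle.dump(C,open("c3.pkl","wb"))
E
sed -i 's/^while col\[i\]>150:i+=1/while col[i]>65:i+=1/' fit3.py; python3 fit3.py
```

```text
[0.54135769 0.15407854 0.19555753] 23.25 30.019769155187532 0.11056685879419288
[[235.67 204.  ]
 [230.88 207.  ]
 [229.93 210.  ]
 [229.71 212.  ]
 [228.3  214.  ]
 [227.21 216.  ]] [[205.3  214.  ]
 [203.77 216.  ]] [[178.27 146.  ]
 [180.92 148.  ]
 [182.51 150.  ]] 228.71428571428572 158.11764705882354 201.88235294117646
wrist 227 322
all [24.28 67.03 -2.3 ] [ 0.5   0.14  0.25  1.09 -0.59 -0.24  0.21  0.03  0.03  0.35  0.04 -0.39
  0.08  0.06 -1.55  0.86] bottom [571.18 155.49 153.46] target [571.26 155.53 154.63] move tool cm [-0.01  0.   -0.12] ang 0.7806320458973024
fixed [24.7  65.59 -1.67] [ 0.04 -0.09  0.01  0.9  -0.75 -0.38  0.09 -0.08 -0.07  0.31  0.01 -0.27
  0.18  0.14] bottom [570.4  155.46 154.97] target [571.26 155.53 154.63] move tool cm [-0.09  0.    0.03] ang 0.4258050037493086
```

Position is within about 1 mm and the tilt within about 1°. Handing in.

```bash
python3 -c "
from station import r
print(r.finish_job())"
```

```text
the job is handed in; nothing more can be done
None
```

The lid is snapped shut and the pot was handed in held steady over the reader, measured at about 10 cm from the glass, centred to about 1 mm and square to about 1°. I reached that tilt by pivoting the pot in the grip against its well edge, twice.

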